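# Index a crucible carousel one notch by its pull ring and load the empty seat

### The job

The empty seat of the crucible carousel is still under the analyser's half cover. Pull up the spring ring on the carousel's rim, turn the carousel anticlockwise (seen from above) to the very next notch and let the pin snap fully home there, never wrenching the pin sideways in a notch. Then set the spare lidded crucible from the bench gently and upright, fully down in the empty seat that has come out, and leave everything else as it is.

Things in the scene. Friction and masses are not known exactly. Their poses are not given: they have to be found in the camera images.
- carousel (a joint): turn of the dark grey carousel (disc 200 mm across, top 50 mm above the bench), rad; 0 at the start, pin in its present notch; grows anticlockwise seen from above; needs 2 to 7 N at the rim with the pin riding, stays where left. The next notch is nominally at 1.05, but its notch piece is clamped by hand and may sit anywhere from 0.94 to 1.16: find it by feel
- carousel_axis (a point): fixed point on the carousel's upright axis, 50 mm above the bench. x points back to the white measuring head (housing 212 mm wide, 224 mm high, from 152 mm behind the axis). A light grey half cover (105 to 113 mm above the bench) lies over all of the carousel farther back than 21 mm behind the axis. A hub 32 mm wide, 67 mm high stands on the axis
- ring_centre (a point): centre of the black upright pull ring (36 mm outside, 21 mm inside, 10 mm thick) on the carousel's rim, 118 mm from the axis, turning with it; 94 mm above the bench when the pin is home; below it the carousel's fixed metal barrel, 19 mm across, 59 to 72 mm above the bench. x points outward from the axis, y along the rim (anticlockwise), square to the ring's flat faces, z up. Grip across the flat faces
- pull_ring: ring, stem and 10 mm steel pin in one piece, origin and axes as ring_centre. It slides straight up and does not twist. A spring pushes it down: 7.5 N at home, 12.5 N at the end stop 14 mm up. Lifted 8 mm, the pin is clear of its notch. Let go between notches it rides on the rim 6 mm up, on a notch piece 8 mm up; over a slot it falls home (0)
- pin_tip (a point): lower end of the pin, 30 mm above the bench at home. Its notch is a slot 12.5 mm wide (1.25 mm play each way along the rim) in a steel notch piece on the fixed rim; a piece reaches 32 mm along the rim each side of its slot, the last 14 mm a gentle ramp of 2 mm. A pin in its slot stops the carousel dead; it must never be loaded with more than 25 N
- empty_well (a point): centre of the floor of the only empty seat, 50 mm above the bench, on the carousel 72 mm from the axis; under the cover at the start. The seat is a steel collar 12 mm high, tapered inside from 22 mm across at the floor to 30 mm at the mouth, 38 mm outside
- crucible_mid (a point): centre, 23 mm up, of the spare white porcelain crucible with lid that stands on the bench to the left or right of the analyser: conical, foot 19 mm, rim 41 mm across at 34 mm up, lid knob to 46 mm, 45 g; z up. Grip it across the rim. Fully seated, this point is 23 mm above the floor of the seat
- crucible: the spare crucible; origin at the centre of its foot, z up
- weighing_bottle: glass weighing bottle with lid, 41 mm across, 52 mm high, on the bench on the side where the crucible is not; leave alone; origin under its centre
- loaded_1: first of the crucibles like the spare one that already stand in the other seats in the open, counted anticlockwise from the empty seat; leave it in its seat; origin at the centre of its foot
- loaded_2: second of the crucibles like the spare one that already stand in the other seats in the open, counted anticlockwise from the empty seat; leave it in its seat; origin at the centre of its foot
- loaded_3: third of the crucibles like the spare one that already stand in the other seats in the open, counted anticlockwise from the empty seat; leave it in its seat; origin at the centre of its foot
Not all that is in view belongs to the job. What is shaped like the crucible but black or yellow is not meant.

How it is judged:
By the outcome, as a careful person would: the job done as asked, in the order asked, and still so for the second after the job is handed in, with the robot touching nothing.
It also fails if it takes over 69 s, if anything falls off the work surface, if the arm or the gripper's body presses on something with over 40 N, if the wrist force passes 120 N, or if a joint passes its speed limit or range.

### The arm

A 7-joint arm with a two-finger parallel gripper is mounted at the origin on a cart in front of the work surface, level with it; the furniture and walls round the work are solid. World frame = base frame: x ahead of the robot, y to its left, z up, the work surface at z = 0. Lengths are in m, angles in degrees, forces in N, time in s.
With the tool pointing down it reaches from about 0.425 to 0.875 m from the base axis. Payload 8.4 kg.
Tool frame: the origin (TCP) lies on the centre line of the jaws, within the pads' length; the fingertips stand r.tip_reach ahead of it and the grasp point (between the pads) lies 11 mm behind it (r.tip_reach is the distance from the TCP to the fingertips, in m); x points along the fingers, y is the direction in which the jaws open and shut, and the axes are right-handed (so a half turn about x gives the same grasp; the last joint's range is limited). The gripper opens to 85 mm and grips with 20 to 120 N. Pads are 22 mm wide; open, the fingers measure 114 mm over their backs; the gripper's body (76 mm by 85 mm) begins 54 mm behind the grasp point. The pads swing forward as they close: fully open they stand 13 mm farther back than shut.
Start: joints at [64.16, 19.091, 2.286, 83.961, -0.768, 76.965, -3.352], TCP at [0.224, -0.61, 0.239] pointing down, gripper open.
Joint ranges: [-147.57, 147.57], [-21.85, 119.76], [-74.77, 79.35], [14.55, 137.4], [-85.83, 265.84], [4.83, 119.75], [-152.11, 152.11]. Speed limits (degrees/s): [127.2, 127.2, 159.86, 159.86, 180, 180, 180].

### API

Orientations are given as [roll, pitch, yaw] about the fixed x, y, z axes, in that order (R = Rz(yaw) Ry(pitch) Rx(roll)).
In Python, from rig import readout, vision, workorder, r gives the robot as it stands.
- The arm moves only by the tool send_rows, never from a script. Its argument "series" is a list of rows, each a list of 3 entries, a list of its own where there are three numbers: the turn, a rotation vector about the tool's x, y, z as a fraction of full scale, then the shift along the tool's x, y, z as a fraction of full scale, then the opening, from -1 (shut) to 1 (fully open). A call has 1 to 5 rows; each row shifts and turns the commanded pose from where the row before left it, along the tool's axes as they then stand; what a row does not reach is not made up. Full scale, the value 1, is 0.025 m for a shift and pi/2 rad for a turn. A row lasts 1/10 s, in which the tool goes at most 50 mm and 8.59 degrees, less where a joint would pass 70% of its speed; a pose out of reach is approached as far as the arm can. A call with a number of a shift or a turn outside -1 to 1 is refused whole. A call with a gripper value outside its range is refused whole. The fingers move at their own pace and stop on an object; "squeeze" is the grip in N (left out, the last holds). Time passes only in rows, so rows that do not move let the fingers close. It gives the time, the measured TCP pose, the force and the opening at its end, in the units of the state.
- readout.read_state(): the state, without advancing time (a new reading comes with each control period).
- vision.camera(name): name is "scene" or "top" or "wrist"; returns a dict with "image" (400x640x3 uint8, blue, green, red), "z_map" (400x640 float32, m along the optical axis (not along the pixel's ray), 0 where there is no reading), "fx", "fy", "cx", "cy" (pixels), "R" (3x3) and "t" (3): a world point X has camera coordinates R X + t. Camera axes: x right, y down, z forward; pixel columns grow to the right and rows downward; lengths in m; the calibration is good to about 2 mm. The wrist camera is an equidistant fisheye: a pixel r from the principal point sees the ray r / f radians off the axis. A picture is of the moment at which its call begins.
- workorder.hand_in(): hands the job in, once; it reports no verdict.
The state is a dict: "t": time; "joint_positions": joint angles; "dq": joint speeds; "joint_torque": joint torques, N m; "position": TCP position; "orientation": TCP orientation; "wrist_force": force on the tool from outside, world axes, zero at the start; "moment": the same for the moment, N m; "opening": finger opening in m.
Only numpy, scipy, OpenCV 4.12 (cv2) and the standard library are available. Lean on these libraries where they do the work, as an engineer would, in place of code of your own. Each camera call takes 0.05 s, during which the arm holds its last target.

## Working session

There is one attempt and no reset: what is moved stays moved. The work goes in short steps, Python scripts to look and compute and a tool call to move; the robot and the scene stay as the last step left them, time stands still between calls to the robot, and variables do not carry over. Pictures are saved under pics/ and viewed, and the job is handed in when it is done.

Besides the shell and the picture viewer there is one more tool, called after "Call:" in YAML: its name, and indented under it one key for each argument. send_rows: Moves the arm, as the interface text tells. Its arguments: {"type":"object","properties":{"series":{"type":"array","items":{"type":"array"}},"squeeze":{"type":"number"}},"required":["series"]}

```bash
ls; mkdir -p pics; cat > h.py <<'E'
import numpy as np, cv2
from rig import readout, vision, workorder, r
from scipy.spatial.transform import Rotation as Ro
def snap(n,f):
    c=vision.camera(n); cv2.imwrite('pics/'+f,c['image']); np.savez('pics/'+f[:-4]+'.npz',**{k:np.array(v) for k,v in c.items()}); return c
def pt(c,u,v,z=None):
    if z is None: z=float(c['z_map'][int(v),int(u)])
    p=np.array([(u-c['cx'])/c['fx']*z,(v-c['cy'])/c['fy']*z,z]); return np.array(c['R']).T@(p-np.array(c['t']))
def cloud(c):
    z=np.array(c['z_map']);v,u=np.mgrid[0:z.shape[0],0:z.shape[1]]
    P=np.stack([(u-c['cx'])/c['fx']*z,(v-c['cy'])/c['fy']*z,z],-1)
    return (P-np.array(c['t']))@np.array(c['R'])
def proj(c,X):
    p=np.array(c['R'])@np.array(X)+np.array(c['t']); return c['fx']*p[0]/p[2]+c['cx'],c['fy']*p[1]/p[2]+c['cy']
E
python3 - <<'E'
from h import *
snap('scene','s1.png');snap('top','t1.png')
s=readout.read_state();print(s);print(r.tip_reach, [a for a in dir(r) if a[0]!='_'])
E
```

```text
pics
{'t': 0.1, 'joint_positions': array([64.16101763, 19.1290912 ,  2.28331519, 84.00417281, -0.76727942,
       76.96439563, -3.35362134]), 'dq': array([ 0.0376518 , -0.14137918,  0.02853545, -0.22033915,  0.03920087,
        0.03678078,  0.09635775]), 'joint_torque': array([ 5.11667255e-03, -6.60018325e+01,  1.37118090e+00, -4.06479049e+01,
        1.73092604e-02,  8.92784272e-03, -1.07902958e-04]), 'position': array([ 0.2238248 , -0.60984318,  0.23850984]), 'orientation': array([-86.08727122,  89.91755975, 114.06657997]), 'wrist_force': array([ 0.30018398,  0.71126744, -0.28508904]), 'moment': array([-0.0062618 , -0.00962909,  0.03608162]), 'opening': 0.08536577796479505}
0.008 ['PlanningError', 'tip_reach']
```

View pics/s1.png

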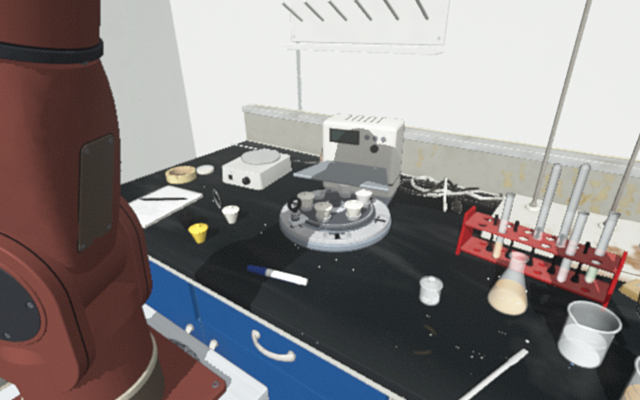

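View pics/t1.png

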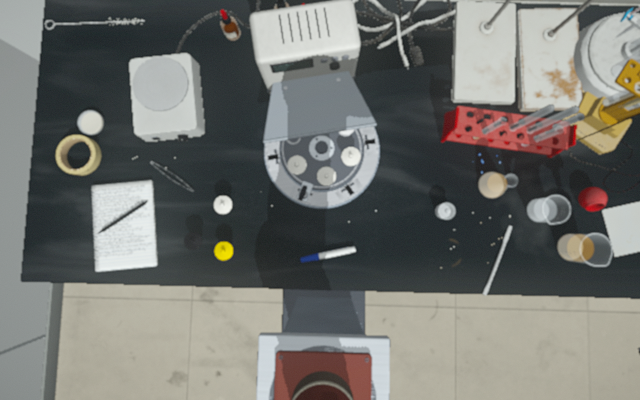

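```bash
python3 - <<'E'
from h import *
c=dict(np.load('pics/t1.npz'));im=c['image']
cv2.imwrite('pics/t1c.png',cv2.resize(im[60:225,190:400],None,fx=3.8,fy=3.6,interpolation=cv2.INTER_CUBIC))
s=dict(np.load('pics/s1.npz'))
cv2.imwrite('pics/s1c.png',cv2.resize(s['image'][150:260,180:410],None,fx=3.4,fy=3.4,interpolation=cv2.INTER_CUBIC))
print(c['fx'],c['cx'],c['cy'],c['R'],c['t'])
for n,(u,v) in dict(hub=(321,148),ring=(304,192),cruc=(222,204),bottle=(445,210),l1=(297,165),l2=(327,176),l3=(350,156),bench=(250,240)).items(): print(n,pt(c,u,v).round(4))
E
```

```text
380.59011557921843 323.97489602917375 194.84211614554377 [[ 2.73040111e-02 -9.99627167e-01 -1.34352753e-04]
 [-9.96827469e-01 -2.72174871e-02 -7.47944209e-02]
 [ 7.47628783e-02  2.17611422e-03 -9.97198965e-01]] [-0.00372588  0.49099101  0.91219602]
hub [0.5962 0.0195 0.0706]
ring [0.4914 0.0552 0.0819]
cruc [0.4604 0.2497 0.0487]
bottle [ 0.4605 -0.2758  0.0515]
l1 [0.5508 0.0721 0.0963]
l2 [0.5274 0.0039 0.0991]
l3 [ 0.5749 -0.0469  0.0942]
bench [ 0.3753  0.1899 -0.0023]
```

View pics/t1c.png

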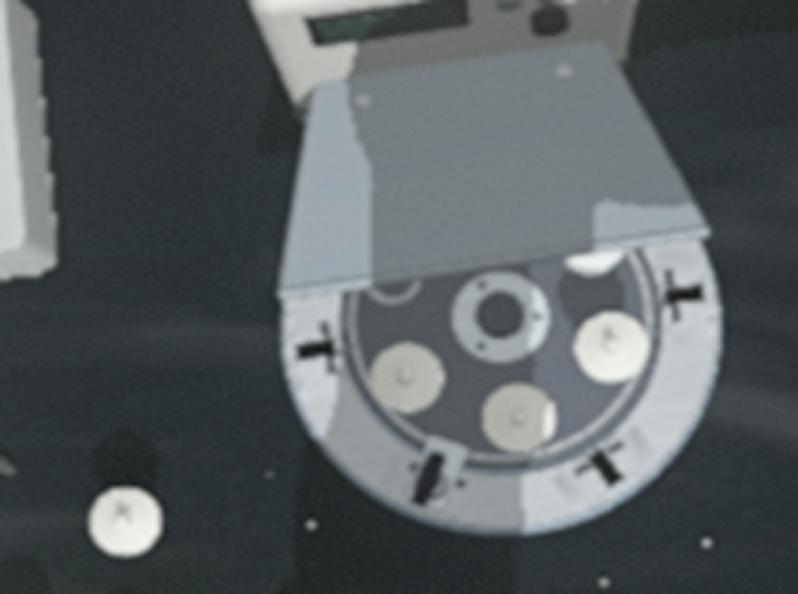

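View pics/s1c.png

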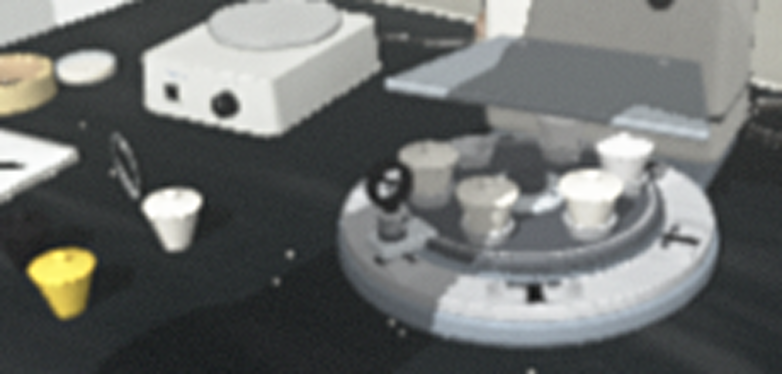

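```bash
python3 - <<'E'
from h import *
from scipy.optimize import least_squares
for f in ['t1','s1']:
    c=dict(np.load(f'pics/{f}.npz'));P=cloud(c);im=c['image'].astype(int)
    ok=np.array(c['z_map'])>0
    def sel(x,y,rad,z0,z1,bright=None,dark=None):
        m=ok&(np.hypot(P[...,0]-x,P[...,1]-y)<rad)&(P[...,2]>z0)&(P[...,2]<z1)
        if bright: m&=im.min(-1)>bright
        if dark: m&=im.max(-1)<dark
        return P[m]
    def circ(Q,R):
        s=least_squares(lambda p:np.hypot(Q[:,0]-p[0],Q[:,1]-p[1])-p[2],[*Q[:,:2].mean(0),R]);return s.x
    for n,(x,y,z0,z1) in dict(hub=(.596,.0195,.060,.074),cruc=(.46,.25,.028,.06),bottle=(.46,-.276,.04,.06),l1=(.551,.072,.078,.11),l2=(.527,.004,.078,.11),l3=(.575,-.047,.078,.11)).items():
        Q=sel(x,y,.03,z0,z1)
        print(f,n,len(Q),'mean',Q.mean(0).round(4),'mid',((Q.min(0)+Q.max(0))/2).round(4),'ext',np.ptp(Q,axis=0).round(3))
    Q=sel(.491,.055,.035,.076,.12,dark=90)
    print('ring',len(Q),Q.mean(0).round(4),Q.min(0).round(4),Q.max(0).round(4))
    print(Q.round(3)[:60].tolist())
    # cover edge
    C=P[ok&(abs(P[...,2]-.113)<.006)&(P[...,0]>.55)&(P[...,0]<.85)&(abs(P[...,1])<.2)]
    print('cover',len(C),C.min(0),C.max(0))
E
```

```text
t1 hub 146 mean [0.6004 0.0206 0.0673] mid [0.6034 0.0208 0.0658] ext [0.037 0.031 0.011]
t1 cruc 248 mean [0.4608 0.2521 0.0386] mid [0.461  0.2523 0.0402] ext [0.039 0.041 0.017]
t1 bottle 152 mean [ 0.4603 -0.2814  0.0427] mid [ 0.4611 -0.2813  0.047 ] ext [0.038 0.039 0.014]
t1 l1 278 mean [0.5536 0.075  0.0885] mid [0.5543 0.0751 0.0915] ext [0.042 0.041 0.016]
t1 l2 273 mean [0.5299 0.0073 0.0885] mid [0.5302 0.0073 0.0913] ext [0.04  0.039 0.016]
t1 l3 275 mean [ 0.577  -0.0473  0.0886] mid [ 0.5773 -0.0474  0.091 ] ext [0.04  0.041 0.014]
ring 61 [0.4881 0.058  0.1053] [0.4738 0.0501 0.0773] [0.5029 0.0649 0.1149]
[[0.503, 0.056, 0.108], [0.503, 0.054, 0.106], [0.503, 0.052, 0.105], [0.5, 0.056, 0.109], [0.5, 0.054, 0.107], [0.501, 0.052, 0.107], [0.501, 0.05, 0.1], [0.498, 0.058, 0.113], [0.498, 0.056, 0.112], [0.498, 0.054, 0.108], [0.498, 0.052, 0.109], [0.495, 0.058, 0.112], [0.495, 0.056, 0.113], [0.496, 0.054, 0.112], [0.496, 0.052, 0.107], [0.493, 0.06, 0.113], [0.493, 0.058, 0.113], [0.493, 0.056, 0.111], [0.494, 0.054, 0.11], [0.496, 0.053, 0.087], [0.491, 0.06, 0.11
[... 2345 characters left out ...]
0.107], [0.481, 0.055, 0.107], [0.484, 0.055, 0.106], [0.495, 0.049, 0.103], [0.498, 0.049, 0.101], [0.501, 0.048, 0.101], [0.477, 0.064, 0.104], [0.475, 0.059, 0.106], [0.478, 0.059, 0.105], [0.478, 0.056, 0.106], [0.482, 0.056, 0.104], [0.5, 0.053, 0.097], [0.499, 0.05, 0.098], [0.502, 0.049, 0.098], [0.475, 0.063, 0.102], [0.475, 0.06, 0.103], [0.475, 0.056, 0.104], [0.477, 0.055, 0.103], [0.481, 0.056, 0.102], [0.499, 0.053, 0.095], [0.497, 0.048, 0.097], [0.502, 0.049, 0.095], [0.477, 0.065, 0.098], [0.476, 0.06, 0.1], [0.475, 0.057, 0.102], [0.478, 0.056, 0.1], [0.501, 0.054, 0.091], [0.5, 0.05, 0.093]]
cover 1942 [ 0.59804385 -0.10411986  0.10708137] [0.84907583 0.14623748 0.11885339]
```

```bash
python3 - <<'E'
from h import *
from scipy.optimize import least_squares
T=np.array([[.5543,.0751],[.5302,.0073],[.5773,-.0474]]);S=np.array([[.553,.0719],[.5295,.0037],[.5772,-.0509]])
for Q in (T,S,(T+S)/2):
    def f(p): 
        a=p[2]+np.arange(3)*np.pi/3
        return (np.c_[p[0]+.072*np.cos(a),p[1]+.072*np.sin(a)]-Q).ravel()
    s=least_squares(f,[.6,.02,2.3]);print(s.x,np.degrees(s.x[2])-60,abs(s.fun).max())
    a=s.x[2]-np.pi/3; print('empty',s.x[:2]+.072*np.array([np.cos(a),np.sin(a)]))
    for rg in ([.4885,.0575],[.4865,.056]): d=np.array(rg)-s.x[:2]; print('ring',np.hypot(*d),np.degrees(np.arctan2(d[1],d[0])))
# slots dark marks on rim: top view image
c=dict(np.load('pics/t1.npz'));
for u,v in [(273.5,157),(349,190),(369.5,142)]:
    # intersect ray with z=0.04ish
    d=np.array(c['R']).T@np.array([(u-c['cx'])/c['fx'],(v-c['cy'])/c['fy'],1]);o=-np.array(c['R']).T@np.array(c['t'])
    p=o+d*(.040-o[2])/d[2];q=p[:2]-np.array([.602,.0195]);print(pt(c,u,v).round(4),p.round(4),np.hypot(*q),np.degrees(np.arctan2(q[1],q[0])))
E
```

```text
[0.60111226 0.02050687 2.27962345] 70.61280253749067 0.0001438720212021405
empty [0.62501268 0.08842425]
ring 0.11853274478763594 161.81464804706007
ring 0.11998221214728878 162.79329116967511
[0.60033299 0.01748656 2.28838505] 71.11480513576097 0.0002623885777679538
empty [0.62363744 0.08561073]
ring 0.11877581216700557 160.31297363620192
ring 0.12017169050456661 161.30763249418413
[0.600723   0.0189972  2.28401272] 70.86428939434057 0.0001635002596300783
empty [0.62432509 0.08701883]
ring 0.11864428789944402 161.06332274783992
ring 0.1200670673272284 162.0501517300147
[0.5774 0.1337 0.0389] [0.5772 0.1335 0.04  ] 0.11668483744207321 102.24607371051164
[ 0.5028 -0.05    0.0374] [ 0.5025 -0.0498  0.04  ] 0.1212626013876832 -145.1175806200938
[ 0.6205 -0.0969  0.0384] [ 0.6201 -0.0967  0.04  ] 0.11760335895482997 -81.13682193724813
```

```bash
cat >> h.py <<'E'
def Rcur(s): return Ro.from_euler('xyz',s['orientation'],degrees=True)
def go(pos,ydir=None,s=None):
    """print tool-frame shift (m) and turn (fraction) to reach pos with tool x down and tool y // ydir (sign nearest)"""
    s=s or readout.read_state();R=Rcur(s).as_matrix()
    d=R.T@(np.array(pos)-s['position'])
    x=np.array([0,0,-1.])
    y=R[:,1]*1. if ydir is None else np.array([*ydir,0.])
    y[2]=0;y/=np.linalg.norm(y)
    if y@R[:,1]<0:y=-y
    Rt=np.c_[x,y,np.cross(x,y)]
    w=Ro.from_matrix(R.T@Rt).as_rotvec()
    print('t',round(float(s['t']),2),'pos',s['position'].round(4),'F',s['wrist_force'].round(1),'open',round(float(s['opening']),4),'j7',s['joint_positions'].round(0))
    print('tool y',R[:,1].round(3),'z',R[:,2].round(3),'shift/0.025',(d/.025).round(3),'turn frac',(w/(np.pi/2)).round(4),'deg',np.degrees(w).round(2))
E
python3 - <<'E'
from h import *
th=np.radians(161.4)
go([.4885,.0565,.2],[-np.sin(th),np.cos(th)])
c=dict(np.load('pics/t1.npz'));P=cloud(c);ok=np.array(c['z_map'])>0
for x in np.arange(.2,.8,.05):
    print(round(x,2),[ '%.2f'%max([0,*P[ok&(abs(P[...,0]-x)<.025)&(abs(P[...,1]-y)<.025)][:,2]]) for y in np.arange(-.65,.3,.05)])
E
```

```text
t 0.1 pos [ 0.2238 -0.6098  0.2385] F [ 0.3  0.7 -0.3] open 0.0854 j7 [64. 19.  2. 84. -1. 77. -3.]
tool y [ 0.345 -0.939 -0.001] z [-0.939 -0.345  0.   ] shift/0.025 [  1.569 -21.372 -19.122] turn frac [4.306e-01 4.000e-04 9.000e-04] deg [3.875e+01 3.000e-02 8.000e-02]
0.2 ['0.00', '0.00', '0.26', '0.00', '0.00', '0.00', '0.00', '0.00', '0.00', '0.00', '0.00', '0.00', '0.00', '0.00', '0.00', '0.00', '0.00', '0.00', '0.00']
0.25 ['0.01', '0.00', '0.01', '0.00', '0.01', '0.01', '0.01', '0.01', '0.00', '0.00', '0.01', '0.00', '0.01', '0.00', '0.01', '0.01', '0.00', '0.00', '0.01']
0.3 ['0.01', '0.01', '0.01', '0.01', '0.01', '0.01', '0.01', '0.01', '0.01', '0.01', '0.01', '0.01', '0.01', '0.01', '0.01', '0.01', '0.01', '0.01', '0.01']
0.35 ['0.10', '0.10', '0.10', '0.01', '0.01', '0.01', '0.01', '0.01', '0.01', '0.01', '0.01', '0.01', '0.02', '0.02', '0.02', '0.01', '0.01', '0.01', '0.05']
0.4 ['0.10', '0.10', '0.10', '0.01', '0.01', '0.01', '0.01', '0.01', '0.01', '0.01', '0.01', '0.01', '0.01', '0.01', '0.01', '0.01', '0.01', '0.01', '0.01']
0.45 ['0.03', '0.03', '0.08', '0.08', '0.0
[... 517 characters left out ...]
0.01', '0.05', '0.10', '0.12', '0.12', '0.12', '0.12', '0.01', '0.01']
0.65 ['0.06', '0.23', '0.17', '0.17', '0.25', '0.24', '0.17', '0.10', '0.01', '0.01', '0.01', '0.12', '0.12', '0.12', '0.12', '0.12', '0.12', '0.00', '0.01']
0.7 ['0.16', '0.25', '0.26', '0.09', '0.09', '0.09', '0.09', '0.10', '0.01', '0.01', '0.01', '0.12', '0.12', '0.12', '0.12', '0.12', '0.12', '0.01', '0.00']
0.75 ['0.07', '0.24', '0.24', '0.03', '0.03', '0.03', '0.03', '0.03', '0.01', '0.00', '0.01', '0.01', '0.23', '0.23', '0.23', '0.23', '0.23', '0.01', '0.00']
0.8 ['0.16', '0.26', '0.25', '0.03', '0.03', '0.03', '0.03', '0.03', '0.01', '0.01', '0.01', '0.01', '0.23', '0.23', '0.23', '0.23', '0.23', '0.01', '0.00']
```

Call:
send_rows:
  series:
    - [[0,0,0],[0,-0.5,-0.5],1]
    - [[0,0,0],[0,-0.9,-1],1]
    - [[0,0,0],[0,-0.9,-1],1]
    - [[0,0,0],[0,-0.9,-1],1]
    - [[0,0,0],[0,-0.9,-1],1]

```text
t: 0.6
position: [0.2946, -0.4737, 0.2389]
orientation: [-71.1, 90.0, 129.0]
wrist_force: [0.2, -0.7, 0.6]
opening: 0.0856
```

Call:
send_rows:
  series:
    - [[0,0,0],[0,-0.9,-1],1]
    - [[0,0,0],[0,-0.9,-1],1]
    - [[0,0,0],[0,-0.9,-1],1]
    - [[0,0,0],[0,-0.9,-1],1]
    - [[0,0,0],[0,-0.9,-1],1]

```text
t: 1.1
position: [0.3731, -0.3251, 0.2391]
orientation: [-48.8, 90.0, 151.4]
wrist_force: [0.3, 0.4, 0.3]
opening: 0.0856
```

Call:
send_rows:
  series:
    - [[0,0,0],[0,-0.9,-1],1]
    - [[0,0,0],[0,-0.9,-1],1]
    - [[0,0,0],[0,-0.9,-1],1]
    - [[0,0,0],[0,-0.9,-1],1]
    - [[0,0,0],[0,-0.9,-0.6],1]

```text
t: 1.6
position: [0.4429, -0.1793, 0.239]
orientation: [-98.9, 90.0, 101.3]
wrist_force: [0.6, 0.4, -0.8]
opening: 0.0852
```

```bash
python3 - <<'E'
from h import *
th=np.radians(161.4)
go([.4885,.0565,.2],[-np.sin(th),np.cos(th)])
E
```

```text
t 1.6 pos [ 0.4429 -0.1793  0.239 ] F [ 0.6  0.4 -0.8] open 0.0852 j7 [ 37.   0. -20. 106.  -0.  74. -53.]
tool y [ 0.346 -0.938 -0.001] z [-0.938 -0.346 -0.   ] shift/0.025 [ 1.567 -8.217 -4.974] turn frac [4.315e-01 1.000e-04 4.000e-04] deg [3.883e+01 1.000e-02 3.000e-02]
```

Call:
send_rows:
  series:
    - [[0,0,0],[0,-0.9,-0.55],0.1]
    - [[0,0,0],[0,-0.9,-0.55],0.1]
    - [[0,0,0],[0,-0.9,-0.55],0.1]
    - [[0,0,0],[0,-0.9,-0.55],0.1]
    - [[0,0,0],[0,-0.9,-0.55],0.1]

```text
t: 2.1
position: [0.4677, -0.0509, 0.2391]
orientation: [-21.1, 90.0, 179.0]
wrist_force: [-0.6, -0.0, 0.2]
opening: 0.047
```

Call:
send_rows:
  series:
    - [[0,0,0],[0,-0.9,-0.55],0.1]
    - [[0,0,0],[0,-0.9,-0.55],0.1]
    - [[0,0,0],[0,-0.9,-0.55],0.1]
    - [[0,0,0],[0,-0.9,-0.55],0.1]
    - [[0.09,0,0],[0,0,0],0.1]

```text
t: 2.6
position: [0.4884, 0.0555, 0.2392]
orientation: [-97.3, 89.9, 95.0]
wrist_force: [-0.7, -0.3, 0.3]
opening: 0.0468
```

Call:
send_rows:
  series:
    - [[0.09,0,0],[0,0,0],0.1]
    - [[0.09,0,0],[0,0,0],0.1]
    - [[0.09,0,0],[0,0,0],0.1]
    - [[0.07,0,0],[0,0,0],0.1]
    - [[0,0,0],[0,0,0],0.1]

```text
t: 3.1
position: [0.4882, 0.0514, 0.2391]
orientation: [22.8, 90.0, -175.9]
wrist_force: [0.4, 0.2, -0.2]
opening: 0.0469
```

```bash
python3 - <<'E'
from h import *
th=np.radians(161.4)
go([.4885,.0565,.2],[-np.sin(th),np.cos(th)])
c=snap('wrist','w1.png');print({k:c[k] for k in c if k not in('image','z_map')})
z=c['z_map'];print(z.min(),z.max())
E
```

```text
t 3.1 pos [0.4882 0.0514 0.2391] F [ 0.4  0.2 -0.2] open 0.0469 j7 [  21.    2.  -33.  104.    1.   74. -121.]
tool y [-0.32  -0.948  0.   ] z [-0.948  0.32   0.   ] shift/0.025 [ 1.563 -0.196  0.054] turn frac [-0.0005  0.0003 -0.0001] deg [-0.04  0.03 -0.01]
{'fx': 309.70691628693146, 'fy': 309.70691628693146, 'cx': 314.4699645923717, 'cy': 202.18890598492274, 'R': array([[-3.20198893e-01, -9.47349986e-01,  8.20657395e-04],
       [-9.03432522e-01,  3.05615510e-01,  3.00680626e-01],
       [-2.85100592e-01,  9.55361950e-02, -9.53724535e-01]]), 't': array([0.20482347, 0.38654079, 0.51415451])}
0.0 1.8282255
```

View pics/w1.png

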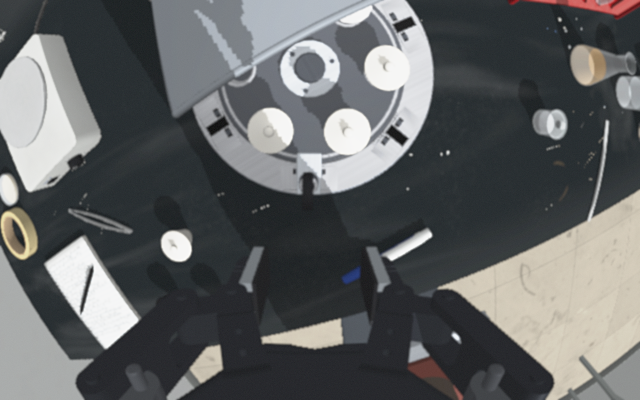

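```bash
cat >> h.py <<'E'
def wcloud(c):
    z=np.array(c['z_map']);v,u=np.mgrid[0:z.shape[0],0:z.shape[1]]
    a=(u-c['cx'])/c['fx'];b=(v-c['cy'])/c['fy'];th=np.hypot(a,b)+1e-9
    k=np.tan(th)/th
    P=np.stack([a*k*z,b*k*z,z],-1)
    return (P-np.array(c['t']))@np.array(c['R'])
E
python3 - <<'E'
from h import *
from scipy.optimize import least_squares
c=dict(np.load('pics/w1.npz'));P=wcloud(c);im=c['image'].astype(int);ok=np.array(c['z_map'])>0
print([P[v,u].round(4) for u,v in [(308,187),(310,68),(387,67),(346,131),(270,131),(177,243)]])
Q=[]
for n,(x,y,z0,z1) in dict(hub=(.6,.0195,.060,.074),cruc=(.46,.25,.028,.06),l1=(.553,.073,.078,.11),l2=(.53,.006,.078,.11),l3=(.577,-.048,.078,.11)).items():
    m=P[ok&(np.hypot(P[...,0]-x,P[...,1]-y)<.03)&(P[...,2]>z0)&(P[...,2]<z1)]
    print(n,len(m),m.mean(0).round(4),((m.min(0)+m.max(0))/2).round(4),np.ptp(m,axis=0).round(3));Q.append((m.min(0)[:2]+m.max(0)[:2])/2)
Q=np.array(Q[2:])
def f(p): 
    a=p[2]+np.arange(3)*np.pi/3
    return (np.c_[p[0]+.072*np.cos(a),p[1]+.072*np.sin(a)]-Q).ravel()
s=least_squares(f,[.6,.02,2.3]);print(s.x,np.degrees(s.x[2]),s.fun.round(4))
m=P[ok&(np.hypot(P[...,0]-.4885,P[...,1]-.057)<.03)&(P[...,2]>.074)&(P[...,2]<.12)&(im.max(-1)<100)]
t=np.array([-np.sin(np.radians(161.4)),np.cos(np.radians(161.4))]);n=np.array([t[1],-t[0]])*-1
d=m[:,:2]-s.x[:2]
print('ring',len(m),m.mean(0),'tang',(d@t).min(),(d@t).max(),'rad',(d@-n).min(),(d@-n).max(), m[:,2].max())
E
```

```text
[array([0.4977, 0.0541, 0.1103]), array([0.6001, 0.018 , 0.0672]), array([ 0.5774, -0.047 ,  0.0968]), array([0.5325, 0.0065, 0.0959]), array([0.5546, 0.0711, 0.0954]), array([0.4654, 0.2452, 0.0379])]
hub 768 [0.601  0.0186 0.067 ] [0.6014 0.0184 0.0648] [0.031 0.031 0.01 ]
cruc 694 [0.4628 0.2485 0.0379] [0.4622 0.2501 0.0377] [0.042 0.044 0.019]
l1 1628 [0.555  0.0725 0.088 ] [0.555  0.0729 0.0916] [0.043 0.043 0.013]
l2 1632 [0.5313 0.0052 0.088 ] [0.5311 0.0051 0.091 ] [0.043 0.042 0.012]
l3 1558 [ 0.5776 -0.0487  0.088 ] [ 0.5778 -0.0495  0.0912] [0.043 0.043 0.013]
[0.60180621 0.01832489 2.27895212] 130.57433815784952 [ 0.      0.0002 -0.0001 -0.      0.0001 -0.0001]
ring 411 [0.49394818 0.05616419 0.10807292] tang -0.007198484311243937 0.003705294016996082 rad 0.0998856213639715 0.13276192048003702 0.11387173056938626
```

```bash
python3 - <<'E'
from h import *
th=np.radians(160.6)
go([.4902,.0576,.135],[-np.sin(th),np.cos(th)])
E
```

```text
t 3.15 pos [0.4882 0.0514 0.2391] F [-0.   0.2  0. ] open 0.0469 j7 [  21.    2.  -33.  104.    1.   74. -121.]
tool y [-0.316 -0.949  0.   ] z [-0.949  0.316  0.   ] shift/0.025 [ 4.164e+00 -2.600e-01  1.000e-03] turn frac [ 0.011   0.0003 -0.0001] deg [ 0.99  0.03 -0.01]
```

Call:
send_rows:
  series:
    - [[0.011,0,0],[0.8,-0.26,0],0.1]
    - [[0,0,0],[0.9,0,0],0.1]
    - [[0,0,0],[0.9,0,0],0.1]
    - [[0,0,0],[0.9,0,0],0.1]
    - [[0,0,0],[0.66,0,0],0.1]

```text
t: 3.65
position: [0.4898, 0.0575, 0.1338]
orientation: [20.6, 89.9, -178.7]
wrist_force: [-0.7, 0.3, 0.6]
opening: 0.0472
```

Call:
send_rows:
  series:
    - [[0,0,0],[0,0,0],0.1]
    - [[0,0,0],[0,0,0],0.1]

```text
t: 3.85
position: [0.4905, 0.0577, 0.1357]
orientation: [-17.1, 90.0, 143.5]
wrist_force: [0.2, -0.4, -0.0]
opening: 0.0471
```

```bash
cat > ringm.py <<'E'
from h import *
import sys
def ring(f,A,deg):
    c=snap('wrist',f);P=wcloud(c);im=c['image'].astype(int);ok=np.array(c['z_map'])>0
    th=np.radians(deg);e=np.array([np.cos(th),np.sin(th)]);t=np.array([-np.sin(th),np.cos(th)])
    d=P[...,:2]-np.array(A);R_=d@e;T_=d@t
    m=ok&(abs(R_-.118)<.026)&(abs(T_)<.0155)&(P[...,2]>.078)&(P[...,2]<.14)&(im.max(-1)<110)
    z=P[...,2][m];print('ring n',m.sum(),'z',z.max() if len(z) else 0,'tang',np.percentile(T_[m],[0,2,50,98,100]).round(4),'rad',np.percentile(R_[m],[0,2,50,98,100]).round(4))
E
python3 - <<'E'
from ringm import *
th=np.radians(160.6)
go([.4902,.0576,.085],[-np.sin(th),np.cos(th)])
ring('w2.png',(.6015,.0184),160.6)
E
```

```text
t 3.85 pos [0.4905 0.0577 0.1357] F [ 0.2 -0.4 -0. ] open 0.0471 j7 [  20.    8.  -34.  111.    5.   62. -126.]
tool y [-0.333 -0.943 -0.   ] z [-0.943  0.333  0.   ] shift/0.025 [2.027 0.008 0.01 ] turn frac [-0.0002  0.0002  0.0001] deg [-0.02  0.02  0.01]
ring n 993 z 0.11358583432027884 tang [-0.0053 -0.005   0.0001  0.0047  0.0062] rad [0.0995 0.1    0.111  0.1298 0.1334]
```

View pics/w2.png

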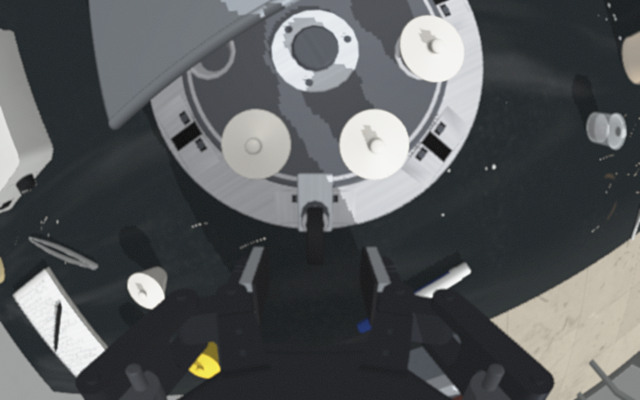

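Call:
send_rows:
  series:
    - [[0,0,0],[0.5,0,0],0.1]
    - [[0,0,0],[0.5,0,0],0.1]
    - [[0,0,0],[0.5,0,0],0.1]
    - [[0,0,0],[0.47,0,0],0.1]
    - [[0,0,0],[0,0,0],-0.4]
  squeeze: 20

```text
t: 4.4
position: [0.4891, 0.0575, 0.084]
orientation: [17.7, 89.8, 178.2]
wrist_force: [0.2, -0.6, -0.3]
opening: 0.0338
```

Call:
send_rows:
  series:
    - [[0,0,0],[0,0,0],-0.4]
    - [[0,0,0],[0,0,0],-0.5]
    - [[0,0,0],[0,0,0],-0.5]

```text
t: 4.7
position: [0.4909, 0.0577, 0.0866]
orientation: [-157.2, 89.9, 3.3]
wrist_force: [0.8, 0.5, -0.2]
opening: 0.0211
```

```bash
python3 - <<'E'
from ringm import *
th=np.radians(160.6)
go([.4902,.0576,.087],[-np.sin(th),np.cos(th)])
ring('w3.png',(.6015,.0184),160.6)
c=dict(np.load('pics/w2.npz'));P=wcloud(c)
A=np.array([.6015,.0184])
for u,v in [(435,147),(186,136),(430,140),(440,154)]:
    q=P[v,u][:2]-A;print(P[v,u].round(4),np.hypot(*q),np.degrees(np.arctan2(q[1],q[0]))%360)
E
```

```text
t 4.7 pos [0.4909 0.0577 0.0866] F [ 0.8  0.5 -0.2] open 0.0211 j7 [  19.   12.  -33.  114.    8.   56. -128.]
tool y [-0.334 -0.942 -0.   ] z [-0.942  0.334 -0.001] shift/0.025 [-0.016  0.014  0.025] turn frac [-0.0015 -0.0005  0.0002] deg [-0.13 -0.05  0.02]
ring n 3752 z 0.1399986884050419 tang [-0.0155 -0.0146 -0.      0.0147  0.0155] rad [0.0993 0.1    0.1084 0.1273 0.1305]
[ 0.5054 -0.0492  0.0372] 0.11749708835075999 215.1223471402059
[0.58   0.1344 0.0371] 0.11794266919006648 100.50879133056861
[ 0.5119 -0.0467  0.0367] 0.11072169818655098 216.01845568122417
[ 0.4986 -0.052   0.0372] 0.12466216192708625 214.37504137617287
```

View pics/w3.png

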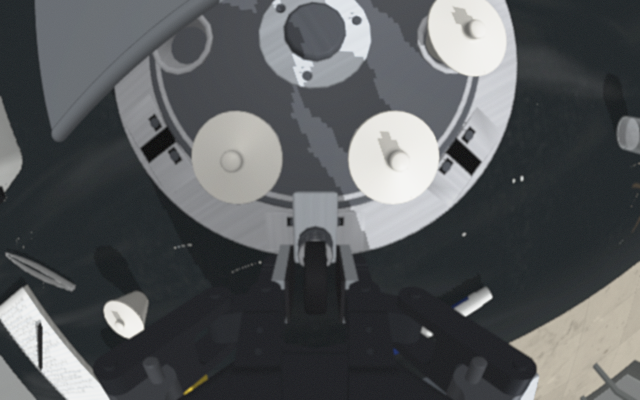

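Call:
send_rows:
  series:
    - [[0,0,0],[0,0,0],-0.7]
    - [[0,0,0],[0,0,0],-0.8]
    - [[0,0,0],[0,0,0],-0.85]
    - [[0,0,0],[0,0,0],-0.9]
  squeeze: 20

```text
t: 5.15
position: [0.4907, 0.0576, 0.0864]
orientation: [-168.5, 90.0, -8.0]
wrist_force: [-1.1, 0.0, 5.1]
opening: 0.0097
```

```bash
python3 - <<'E'
from ringm import *
th=np.radians(160.6)
go([.4902,.0576,.087],[-np.sin(th),np.cos(th)])
E
```

```text
t 5.15 pos [0.4907 0.0576 0.0864] F [-1.1  0.   5.1] open 0.0097 j7 [  19.   12.  -33.  114.    8.   56. -128.]
tool y [-0.334 -0.942 -0.   ] z [-0.942  0.334 -0.   ] shift/0.025 [-0.024  0.009  0.019] turn frac [-0.0015 -0.0003  0.0001] deg [-0.13 -0.03  0.01]
```

Call:
send_rows:
  series:
    - [[0,0,0],[0,0,0],-1]
    - [[0,0,0],[0,0,0],-1]
    - [[0,0,0],[-0.1,0,0],-1]
    - [[0,0,0],[-0.1,0,0],-1]
  squeeze: 50

```text
t: 5.55
position: [0.4906, 0.0575, 0.0906]
orientation: [-96.7, 90.0, 63.7]
wrist_force: [5.2, 0.3, -10.5]
opening: 0.0094
```

Call:
send_rows:
  series:
    - [[0,0,0],[-0.1,0,0],-1]
    - [[0,0,0],[-0.1,0,0],-1]
    - [[0,0,0],[0,0,0],-1]
    - [[0,0,0],[0,0,0],-1]

```text
t: 5.95
position: [0.4906, 0.0574, 0.0955]
orientation: [-99.1, 90.0, 61.3]
wrist_force: [6.5, 0.1, -11.6]
opening: 0.0093
```

Call:
send_rows:
  series:
    - [[0,0,0],[-0.08,0,0],-1]
    - [[0,0,0],[0,0,0],-1]
    - [[0,0,0],[0,0,0],-1]

```text
t: 6.25
position: [0.4906, 0.0574, 0.0974]
orientation: [-83.1, 90.0, 77.3]
wrist_force: [6.4, -1.5, -12.2]
opening: 0.0095
```

```bash
python3 - <<'E'
from ringm import *
th=np.radians(160.6)
go([.4902,.0576,.097],[-np.sin(th),np.cos(th)])
c=snap('wrist','w4.png')
cv2.imwrite('pics/w4c.png',cv2.resize(c['image'][180:330,220:420],None,fx=4,fy=4))
P=wcloud(c);
for v in range(225,300,8): print(v,P[v,316].round(4),c['image'][v,316])
E
```

```text
t 6.25 pos [0.4906 0.0574 0.0974] F [  6.4  -1.5 -12.2] open 0.0095 j7 [  19.   11.  -34.  113.    7.   58. -127.]
tool y [-0.334 -0.942 -0.   ] z [-0.942  0.334  0.   ] shift/0.025 [ 0.016 -0.004  0.017] turn frac [-0.0016  0.      0.0001] deg [-0.14  0.    0.01]
225 [0.4988 0.0534 0.0613] [73 69 67]
233 [0.4983 0.0536 0.0721] [141 138 137]
241 [0.5069 0.0508 0.1025] [50 48 47]
249 [0.5068 0.0509 0.1106] [33 31 32]
257 [0.5049 0.0515 0.1144] [32 28 29]
265 [0.5025 0.0524 0.1169] [35 35 34]
273 [0.5002 0.0532 0.1195] [36 37 35]
281 [0.4975 0.0542 0.1212] [38 38 37]
289 [0.4944 0.0553 0.1224] [39 36 35]
297 [0.4913 0.0564 0.1236] [34 34 33]
```

View pics/w4c.png

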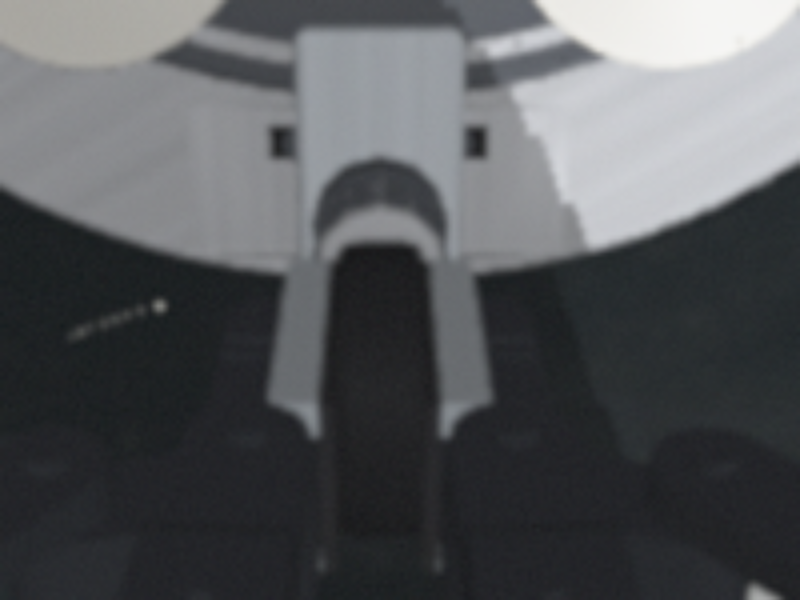

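Call:
send_rows:
  series:
    - [[-0.0111,0,0],[0,0.082,-0.001],-1]
    - [[-0.0222,0,0],[0,0.165,-0.003],-1]
    - [[-0.0333,0,0],[0,0.247,-0.006],-1]
    - [[0,0,0],[0,0,0],-1]

```text
t: 6.7
position: [0.4869, 0.0448, 0.0973]
orientation: [41.6, 90.0, -151.9]
wrist_force: [6.5, -0.4, -11.5]
opening: 0.0094
```

```bash
cat >> h.py <<'E'
def pol(A=(.6015,.0184)):
    s=readout.read_state();d=s['position'][:2]-np.array(A);a=np.arctan2(d[1],d[0]);R=Rcur(s).as_matrix()
    e=np.array([np.cos(a),np.sin(a)]);t=np.array([-e[1],e[0]]);F=s['wrist_force']
    y=np.degrees(np.arctan2(-R[0,1],R[1,1]))
    print('t',round(float(s['t']),2),'r',round(np.hypot(*d)*1e3,2),'ang',round(np.degrees(a)%360-160.6,2),'yawang',round(y%360-160.6,2),'z',s['position'][2].round(4),'Frad',round(F[:2]@e,1),'Ftan',round(F[:2]@t,1),'Fz',round(F[2],1),'M',s['moment'].round(2),'open',s['opening'].round(4),'j7',s['joint_positions'][6].round(0))
E
python3 -c "
from h import *
pol()"
```

```text
Traceback (most recent call last):
  File "h.py", line 38, in pol
    print('t',round(float(s['t']),2),'r',round(np.hypot(*d)*1e3,2),'ang',round(np.degrees(a)%360-160.6,2),'yawang',round(y%360-160.6,2),'z',s['position'][2].round(4),'Frad',round(F[:2]@e,1),'Ftan',round(F[:2]@t,1),'Fz',round(F[2],1),'M',s['moment'].round(2),'open',s['opening'].round(4),'j7',s['joint_positions'][6].round(0))
                                                                                                                                                                                                                                                                         ^^^^^^^^^^^^^^^^^^
AttributeError: 'float' object has no attribute 'round'
```

```bash
sed -i "s/s\['opening'\].round(4),'j7'/round(s['opening'],4),'j7'/" h.py
python3 -c "
from h import *
pol()"
```

```text
t 6.7 r 117.59 ang 6.4 yawang 5.92 z 0.0973 Frad -6.4 Ftan -1.0 Fz -11.5 M [-0.07 -1.33  0.26] open 0.0094 j7 -120.0
```

Call:
send_rows:
  series:
    - [[-0.0444,0,0],[0,0.329,-0.02],-1]
    - [[-0.0444,0,0],[0,0.329,-0.016],-1]
    - [[-0.0444,0,0],[0,0.329,-0.012],-1]
    - [[-0.0444,0,0],[0,0.329,-0.012],-1]
    - [[-0.0444,0,0],[0,0.329,-0.012],-1]

```text
t: 7.2
position: [0.4847, 0.005, 0.0974]
orientation: [-94.7, 89.9, 92.0]
wrist_force: [6.6, 2.9, -12.4]
opening: 0.0091
```

```bash

python3 -c "
from h import *
pol()"
```

```text
t 7.2 r 117.56 ang 25.96 yawang 26.02 z 0.0974 Frad -6.9 Ftan -2.1 Fz -12.4 M [ 0.45 -1.41 -0.04] open 0.0091 j7 -95.0
```

Call:
send_rows:
  series:
    - [[-0.0444,0,0],[0,0.329,-0.014],-1]
    - [[-0.0444,0,0],[0,0.329,-0.014],-1]
    - [[-0.0444,0,0],[0,0.329,-0.014],-1]
    - [[-0.0444,0,0],[0,0.329,-0.014],-1]
    - [[-0.0333,0,0],[0,0.247,-0.006],-1]

```text
t: 7.7
position: [0.4955, -0.0321, 0.0972]
orientation: [-89.2, 89.9, 116.4]
wrist_force: [4.4, 2.8, -12.0]
opening: 0.009
```

Call:
send_rows:
  series:
    - [[0,0,0],[0,0,0],-1]
    - [[0,0,0],[0,0,0],-1]

```text
t: 7.9
position: [0.4955, -0.032, 0.0972]
orientation: [-88.7, 89.9, 116.7]
wrist_force: [5.2, 1.9, -11.6]
opening: 0.009
```

```bash

python3 -c "
from h import *
pol()
c=snap('wrist','w5.png');P=wcloud(c)
"
```

```text
t 7.9 r 117.43 ang 44.84 yawang 44.84 z 0.0972 Frad -5.5 Ftan 0.5 Fz -11.6 M [ 0.31 -1.09  0.09] open 0.009 j7 -72.0
```

View pics/w5.png

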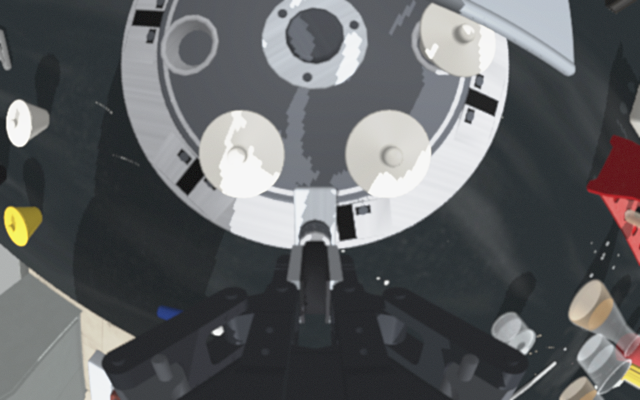

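```bash

python3 -c "
from h import *
c=dict(np.load('pics/w5.npz'));P=wcloud(c);im=c['image'].max(-1)
A=np.array([.6015,.0184])
for v in range(202,242,4): print(v,[(u,int(im[v,u])) for u in range(332,362,3)])
for u,v in [(344,207),(345,215),(347,222),(348,230),(350,237),(148,18),(190,177),(483,103)]:
  q=P[v,u][:2]-A;print(u,v,P[v,u].round(4),np.hypot(*q).round(4),(np.degrees(np.arctan2(q[1],q[0]))%360-160.6).round(2))
"
```

```text
202 [(332, 196), (335, 178), (338, 145), (341, 201), (344, 217), (347, 230), (350, 213), (353, 191), (356, 194), (359, 192)]
206 [(332, 196), (335, 184), (338, 76), (341, 72), (344, 49), (347, 25), (350, 32), (353, 223), (356, 199), (359, 178)]
210 [(332, 195), (335, 170), (338, 20), (341, 32), (344, 29), (347, 27), (350, 29), (353, 202), (356, 90), (359, 107)]
214 [(332, 198), (335, 200), (338, 25), (341, 31), (344, 30), (347, 33), (350, 28), (353, 141), (356, 148), (359, 154)]
218 [(332, 196), (335, 179), (338, 23), (341, 32), (344, 31), (347, 29), (350, 27), (353, 129), (356, 237), (359, 234)]
222 [(332, 200), (335, 193), (338, 27), (341, 31), (344, 32), (347, 29), (350, 27), (353, 60), (356, 235), (359, 234)]
226 [(332, 239), (335, 205), (338, 57), (341, 29), (344, 28), (347, 28), (350, 30), (353, 46), (356, 234), (359, 235)]
230 [(332, 246), (335, 214), (338, 81), (341, 33), (344, 29), (347, 32), (350, 30), (353, 26), (356, 203), (359, 235)]
234 [(332, 236), (335, 225), (338, 187), (341, 29), (344, 33), (347, 29), (350, 33), (353, 25), (356, 193), (359, 236)]
238 [(332, 235), (335, 224), (338, 198), (341, 25), (344, 35), (347, 45), (350, 76), (353, 120), (356, 158), (359, 230)]
344 207 [ 0.5153 -0.0445  0.0383] 0.1067 55.54
345 215 [ 0.5103 -0.048   0.0371] 0.1128 55.45
347 222 [ 0.5064 -0.0515  0.0373] 0.118 55.73
348 230 [ 0.5018 -0.0546  0.0382] 0.1235 55.61
350 237 [ 0.4973 -0.0586  0.0369] 0.1296 55.89
148 18 [0.5803 0.1345 0.0368] 0.118 -60.23
190 177 [0.4897 0.0586 0.0376] 0.1188 -0.36
483 103 [ 0.6233 -0.0991  0.0374] 0.1195 119.9
```

Call:
send_rows:
  series:
    - [[-0.0333,0,0],[0,0.247,-0.006],-1]
    - [[-0.0222,0,0],[0,0.165,-0.003],-1]
    - [[-0.0167,0,0],[0,0.124,-0.002],-1]
    - [[0,0,0],[0.06,0,0],-1]
    - [[0,0,0],[0.06,0,0],-1]

```text
t: 8.45
position: [0.5019, -0.0438, 0.0944]
orientation: [-89.3, 89.9, 122.6]
wrist_force: [2.6, 2.2, -2.2]
opening: 0.0095
```

Call:
send_rows:
  series:
    - [[0,0,0],[0.04,0,0],-1]
    - [[0,0,0],[0,0,0],-1]

```text
t: 8.65
position: [0.5019, -0.0438, 0.0943]
orientation: [-52.0, 90.0, 159.9]
wrist_force: [-1.7, 3.4, -1.9]
opening: 0.0089
```

```bash

python3 -c "
from h import *
pol()
"
```

```text
t 8.65 r 117.43 ang 51.4 yawang 51.32 z 0.0943 Frad -0.4 Ftan -3.8 Fz -1.9 M [0.77 0.2  0.04] open 0.0089 j7 -65.0
```

Call:
send_rows:
  series:
    - [[-0.0056,0,0],[0.02,0.041,0],-1]
    - [[-0.0056,0,0],[0,0.041,0],-1]
    - [[0,0,0],[0,0,0],-1]

```text
t: 8.95
position: [0.503, -0.0455, 0.094]
orientation: [-62.1, 90.0, 150.8]
wrist_force: [-2.8, 4.0, 3.1]
opening: 0.0092
```

```bash

python3 -c "
from h import *
pol()
"
```

```text
t 8.95 r 117.39 ang 52.39 yawang 52.36 z 0.094 Frad 0.2 Ftan -4.9 Fz 3.1 M [1.04 0.63 0.05] open 0.0092 j7 -64.0
```

Call:
send_rows:
  series:
    - [[-0.0056,0,0],[0,0.041,0],-1]
    - [[-0.0056,0,0],[0,0.041,0],-1]
    - [[0,0,0],[0,0,0],-1]

```text
t: 9.25
position: [0.5044, -0.0476, 0.0934]
orientation: [160.9, 90.0, 14.8]
wrist_force: [2.8, 2.4, -9.2]
opening: 0.0093
```

```bash

python3 -c "
from h import *
pol()
"
```

```text
t 9.25 r 117.44 ang 53.62 yawang 53.36 z 0.0934 Frad -3.7 Ftan -0.5 Fz -9.2 M [ 0.46 -0.75  0.12] open 0.0093 j7 -63.0
```

Call:
send_rows:
  series:
    - [[-0.0022,0,0],[0.04,0.016,0],-1]
    - [[0,0,0],[0.04,0,0],-1]
    - [[0,0,0],[0,0,0],-1]

```text
t: 9.55
position: [0.5049, -0.0483, 0.0912]
orientation: [136.4, 90.0, -9.5]
wrist_force: [6.1, 2.0, -11.2]
opening: 0.0095
```

```bash

python3 -c "
from h import *
pol()
"
```

```text
t 9.55 r 117.42 ang 54.02 yawang 53.53 z 0.0912 Frad -6.1 Ftan 1.8 Fz -11.2 M [ 0.16 -1.23  0.23] open 0.0095 j7 -63.0
```

Call:
send_rows:
  series:
    - [[0,0,0],[0.05,0,0],-1]
    - [[0,0,0],[0.05,0,0],-1]
    - [[0,0,0],[0.05,0,0],-1]
    - [[0,0,0],[0.03,0,0],-1]
    - [[0,0,0],[0,0,0],-1]

```text
t: 10.05
position: [0.505, -0.0484, 0.0872]
orientation: [122.3, 89.9, -23.6]
wrist_force: [5.0, -0.1, -6.4]
opening: 0.0087
```

```bash

python3 -c "
from h import *
pol()
"
```

```text
t 10.05 r 117.41 ang 54.09 yawang 53.52 z 0.0872 Frad -4.1 Ftan 2.9 Fz -6.4 M [-0.3  -1.22  0.2 ] open 0.0087 j7 -63.0
```

Call:
send_rows:
  series:
    - [[0,0,0],[0.03,0,0],-1]
    - [[0,0,0],[0,0,0],-1]
    - [[0,0,0],[0,0,0],-0.6]
    - [[0,0,0],[0,0,0],-0.4]
    - [[0,0,0],[0,0,0],-0.3]
  squeeze: 20

```text
t: 10.55
position: [0.5042, -0.048, 0.0863]
orientation: [-36.1, 90.0, 178.0]
wrist_force: [-0.0, -0.1, -0.2]
opening: 0.03
```

```bash

python3 -c "
from h import *
pol()
c=snap('wrist','w6.png');P=wcloud(c)
for v in range(225,310,6): print(v,P[v,316].round(4),c['image'][v,316])
"
```

```text
t 10.55 r 117.82 ang 53.71 yawang 53.52 z 0.0863 Frad 0.1 Ftan 0.1 Fz -0.2 M [ 0.   -0.03 -0.  ] open 0.03 j7 -63.0
225 [ 0.5137 -0.0431  0.0549] [127 122 118]
231 [ 0.5128 -0.0437  0.0611] [80 77 74]
237 [ 0.5127 -0.0437  0.0691] [85 82 80]
243 [ 0.5198 -0.0388  0.0953] [32 31 29]
249 [ 0.5191 -0.0392  0.0998] [37 34 34]
255 [ 0.5181 -0.0399  0.1032] [38 36 35]
261 [ 0.5164 -0.041   0.1047] [37 35 34]
267 [ 0.515  -0.042   0.1069] [41 38 39]
273 [ 0.5132 -0.0432  0.1083] [47 44 44]
279 [ 0.5118 -0.0441  0.1105] [48 44 43]
285 [ 0.5099 -0.0454  0.1115] [53 51 49]
291 [ 0.507  -0.0474  0.1108] [55 53 49]
297 [ 0.5046 -0.049   0.1112] [59 55 54]
303 [ 0.5021 -0.0508  0.1114] [58 55 53]
309 [ 0.4988 -0.053   0.1105] [59 55 54]
```

View pics/w6.png

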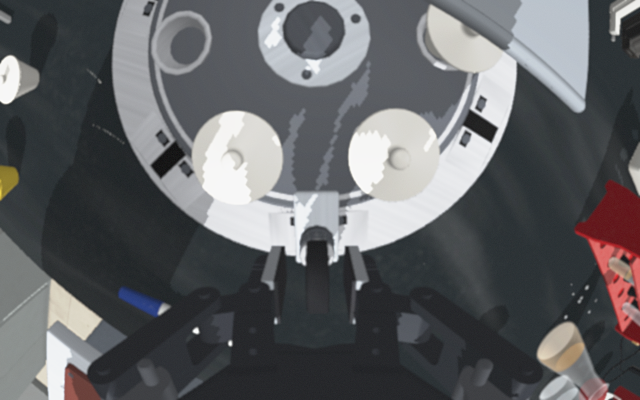

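Call:
send_rows:
  series:
    - [[0,0,0],[-0.4,0,0],-0.1]
    - [[0,0,0],[-0.7,0,0],0]
    - [[0,0,0],[-0.9,0,0],0.4]
    - [[0,0,0],[-1,0,0],0.5]
    - [[0,0,0],[-1,0,0],0.5]

```text
t: 11.1
position: [0.5044, -0.0478, 0.188]
orientation: [170.7, 90.0, 24.8]
wrist_force: [0.4, 0.3, 0.4]
opening: 0.0642
```

Call:
send_rows:
  series:
    - [[0,0,0],[-0.8,0,0],0.5]
    - [[0,0,0],[0,0,0],0.5]

```text
t: 11.3
position: [0.5061, -0.0479, 0.2099]
orientation: [134.3, 89.7, -11.5]
wrist_force: [0.2, -0.4, 0.3]
opening: 0.0642
```

```bash

python3 - <<'E'
from h import *
from scipy.optimize import least_squares
pol()
c=snap('wrist','w7.png');P=wcloud(c);im=c['image'].astype(int);ok=np.array(c['z_map'])>0
Q=[]
A=np.array([.6015,.0184])
for k,n in enumerate(['l1','l2','l3']):
    a=np.radians(130.6+54+60*k);x,y=A+.072*np.array([np.cos(a),np.sin(a)])
    m=P[ok&(np.hypot(P[...,0]-x,P[...,1]-y)<.03)&(P[...,2]>.078)&(P[...,2]<.11)]
    q=(m.min(0)+m.max(0))/2;print(n,len(m),q.round(4),np.ptp(m,axis=0).round(3));Q.append(q[:2])
Q=np.array(Q[:2])
def f(p): 
    a=p[2]+np.arange(2)*np.pi/3
    return (np.c_[p[0]+.072*np.cos(a),p[1]+.072*np.sin(a)]-Q).ravel()
s=least_squares(f,[.6,.02,3.2]);print(s.x,np.degrees(s.x[2])-130.6,s.fun.round(4))
a=np.radians(124.6);x,y=A+.072*np.array([np.cos(a),np.sin(a)])
m=P[ok&(np.hypot(P[...,0]-x,P[...,1]-y)<.03)&(P[...,2]>.0585)&(P[...,2]<.066)];print('seat',(x,y),len(m),m.mean(0).round(4),((m.min(0)+m.max(0))/2).round(4),np.ptp(m,axis=0).round(4))
m=P[ok&(np.hypot(P[...,0]-.461,P[...,1]-.25)<.03)&(P[...,2]>.03)&(P[...,2]<.06)];print('cruc',len(m),m.mean(0).round(4),((m.min(0)+m.max(0))/2).round(4),np.ptp(m,axis=0).round(4))
th=np.radians(124.3)
go([.461,.25,.2],[np.cos(th),np.sin(th)])
E
```

```text
t 11.3 r 116.15 ang 54.19 yawang 53.54 z 0.2099 Frad 0.0 Ftan 0.4 Fz 0.3 M [-0.01 -0.01  0.01] open 0.0642 j7 -58.0
l1 1986 [0.5302 0.0119 0.0908] [0.043 0.043 0.013]
l2 1999 [ 0.5711 -0.0471  0.0907] [0.043 0.044 0.013]
l3 706 [ 0.6313 -0.0414  0.0973] [0.02  0.052 0.025]
[0.60189421 0.01788314 3.22402326] 54.12292560777493 [-0.0001  0.0001  0.0001 -0.0001]
seat (np.float64(0.5606152503561768), np.float64(0.07766581853447982)) 484 [0.5608 0.0779 0.0616] [0.5609 0.0771 0.0615] [0.0358 0.0368 0.0058]
cruc 717 [0.4628 0.2482 0.0378] [0.4621 0.2501 0.0385] [0.0424 0.0429 0.017 ]
t 11.35 pos [ 0.5053 -0.048   0.2081] F [-0.4 -0.1 -0.2] open 0.0641 j7 [ 34.   6. -36. 105.   4.  70. -58.]
tool y [ 0.561 -0.828  0.002] z [-0.828 -0.561 -0.002] shift/0.025 [  0.31  -10.861  -5.221] turn frac [-0.0019 -0.0012 -0.0013] deg [-0.17 -0.11 -0.12]
```

View pics/w7.png

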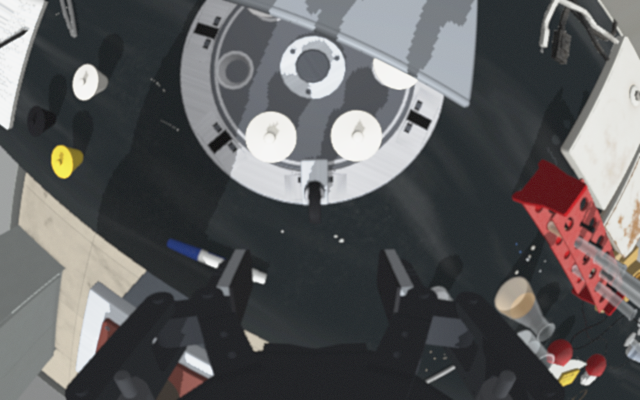

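Call:
send_rows:
  series:
    - [[0,0,0],[0,-0.6,-0.3],0.5]
    - [[0,0,0],[0,-1,-0.48],0.5]
    - [[0,0,0],[0,-1,-0.48],0.5]
    - [[0,0,0],[0,-1,-0.48],0.5]
    - [[0,0,0],[0,-1,-0.48],0.5]

```text
t: 11.85
position: [0.4851, 0.0792, 0.2056]
orientation: [-32.0, 89.9, -177.9]
wrist_force: [1.1, 0.4, -0.1]
opening: 0.0643
```

Call:
send_rows:
  series:
    - [[0,0,0],[0,-1,-0.48],0.5]
    - [[0,0,0],[0,-1,-0.48],0.5]
    - [[0,0,0],[0,-1,-0.48],0.5]
    - [[0,0,0],[0,-1,-0.48],0.5]
    - [[0,0,0],[0,-1,-0.48],0.5]

```text
t: 12.35
position: [0.4647, 0.2162, 0.2056]
orientation: [-14.0, 89.9, -159.8]
wrist_force: [-0.5, 0.1, 0.2]
opening: 0.064
```

Call:
send_rows:
  series:
    - [[0,0,0],[0,-1,-0.48],0.5]
    - [[0,0,0],[0,-0.26,-0.12],0.5]
    - [[0,0,0],[0,0,0],0.5]
    - [[0,0,0],[0,0,0],0.5]

```text
t: 12.75
position: [0.4603, 0.2487, 0.2058]
orientation: [8.8, 89.9, -137.1]
wrist_force: [0.1, 0.8, 0.3]
opening: 0.0639
```

```bash
cat > cm.py <<'E'
from h import *
def cm(f,x,y,z0=.03,z1=.06,rr=.03):
    c=snap('wrist',f);P=wcloud(c);ok=np.array(c['z_map'])>0
    m=P[ok&(np.hypot(P[...,0]-x,P[...,1]-y)<rr)&(P[...,2]>z0)&(P[...,2]<z1)]
    R=Rcur(readout.read_state()).as_matrix();p=readout.read_state()['position']
    q=(m-p)@R
    print('mean',m.mean(0).round(4),'mid',((m.min(0)+m.max(0))/2).round(4),np.ptp(m,axis=0).round(4),'tool y',np.percentile(q[:,1],[.5,99.5]).round(4),'tool z',np.percentile(q[:,2],[.5,99.5]).round(4));return c
E
python3 - <<'E'
from cm import *
cm('w8.png',.461,.25)
th=np.radians(124.3)
go([.462,.25,.2],[np.cos(th),np.sin(th)])
E
```

```text
mean [0.4623 0.2511 0.0381] mid [0.4619 0.2507 0.0413] [0.0431 0.0431 0.0139] tool y [-0.0217  0.0196] tool z [-0.023   0.0186]
t 12.8 pos [0.4606 0.2484 0.2059] F [ 0.1  0.4 -0.5] open 0.0641 j7 [ 12.  11. -49. 102.   8.  71. -96.]
tool y [ 0.56  -0.829  0.   ] z [-0.829 -0.56   0.001] shift/0.025 [ 0.237 -0.023 -0.083] turn frac [-0.0029  0.0006 -0.0002] deg [-0.27  0.05 -0.02]
```

View pics/w8.png

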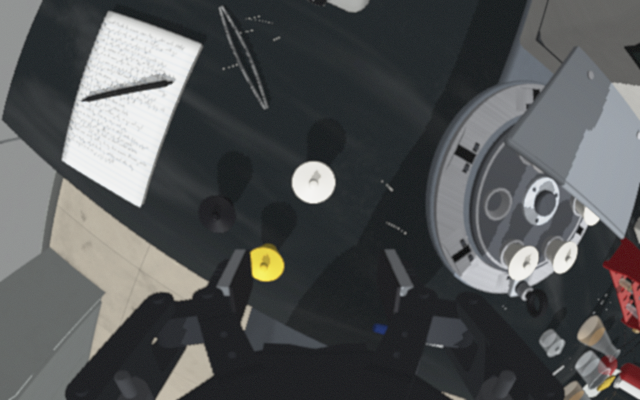

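```bash
python3 - <<'E'
from h import *
c=dict(np.load('pics/w8.npz'));P=wcloud(c);s=readout.read_state();R=Rcur(s).as_matrix()
for u,v in [(215,210),(267,258),(314,182)]:print(P[v,u].round(4),(R.T@(P[v,u]-[.462,.2505,0])).round(3))
E
```

```text
[0.3788 0.3212 0.0391] [-0.039 -0.105  0.029]
[0.3623 0.2453 0.0387] [-0.039 -0.051  0.086]
[0.464  0.2512 0.0452] [-0.045  0.001 -0.002]
```

Call:
send_rows:
  series:
    - [[0,0,0],[0.7,-0.04,-0.085],0.5]
    - [[0,0,0],[1,0,0],0.5]
    - [[0,0,0],[1,0,0],0.5]
    - [[0,0,0],[1,0,0],0.5]
    - [[0,0,0],[0.9,0,0],0.5]

```text
t: 13.3
position: [0.4619, 0.2501, 0.0901]
orientation: [41.1, 89.9, -104.9]
wrist_force: [-1.2, 0.1, 0.8]
opening: 0.0644
```

Call:
send_rows:
  series:
    - [[0,0,0],[0,0,0],0.5]
    - [[0,0,0],[0,0,0],0.5]

```text
t: 13.5
position: [0.4618, 0.2511, 0.0917]
orientation: [-5.8, 90.0, -151.7]
wrist_force: [-0.2, 0.4, 0.3]
opening: 0.0642
```

```bash
python3 - <<'E'
from cm import *
cm('w9.png',.462,.2505)
th=np.radians(124.3)
go([.462,.2507,.028],[np.cos(th),np.sin(th)])
E
```

```text
mean [0.4629 0.2516 0.0381] mid [0.4621 0.251  0.0408] [0.0432 0.0425 0.0126] tool y [-0.0201  0.0209] tool z [-0.0197  0.0209]
t 13.55 pos [0.4622 0.2516 0.0924] F [-0.4  0.1  0.6] open 0.064 j7 [   8.   18.  -47.  109.   16.   59. -102.]
tool y [ 0.56  -0.828  0.   ] z [-0.828 -0.56  -0.001] shift/0.025 [2.575 0.026 0.03 ] turn frac [-0.0025 -0.0006 -0.0001] deg [-0.22 -0.06 -0.01]
```

Centred within half a millimetre. Descend and grip.

Call:
send_rows:
  series:
    - [[0,0,0],[0.7,0.015,0.02],0.5]
    - [[0,0,0],[0.8,0,0],0.5]
    - [[0,0,0],[0.7,0,0],0.5]
    - [[0,0,0],[0.37,0,0],0.5]
    - [[0,0,0],[0,0,0],0.2]

```text
t: 14.05
position: [0.4613, 0.2511, 0.0271]
orientation: [-6.9, 90.0, -152.8]
wrist_force: [0.7, 0.7, -0.2]
opening: 0.0518
```

Call:
send_rows:
  series:
    - [[0,0,0],[0,0,0],0.1]
    - [[0,0,0],[0,0,0],0]
    - [[0,0,0],[0,0,0],-0.1]
    - [[0,0,0],[0,0,0],-0.2]
    - [[0,0,0],[0,0,0],-0.3]
  squeeze: 25

```text
t: 14.55
position: [0.4622, 0.2519, 0.0284]
orientation: [164.5, 89.9, 18.6]
wrist_force: [-0.5, -0.1, 7.8]
opening: 0.0379
```

```bash
python3 - <<'E'
from cm import *
c=snap('wrist','w10.png')
th=np.radians(124.3)
go([.462,.2507,.028],[np.cos(th),np.sin(th)])
E
```

```text
t 14.6 pos [0.4621 0.2519 0.0284] F [-1.5 -0.1  7.5] open 0.0382 j7 [   5.   24.  -45.  112.   21.   53. -106.]
tool y [ 0.561 -0.828  0.001] z [-0.828 -0.561 -0.002] shift/0.025 [0.015 0.036 0.032] turn frac [-0.0019 -0.0013 -0.0004] deg [-0.17 -0.12 -0.03]
```

View pics/w10.png

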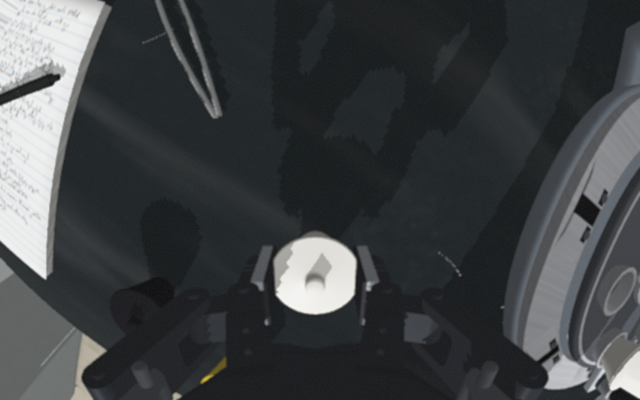

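Call:
send_rows:
  series:
    - [[0,0,0],[0,0,0],-0.5]
    - [[0,0,0],[-0.1,0,0],-0.5]
    - [[0,0,0],[-0.3,0,0],-0.5]
    - [[0,0,0],[-0.8,0,0],-0.5]
    - [[0,0,0],[-1,0,0],-0.5]
  squeeze: 35

```text
t: 15.1
position: [0.4605, 0.251, 0.0824]
orientation: [-20.2, 89.9, -166.0]
wrist_force: [0.3, 0.5, 0.6]
opening: 0.0375
```

Call:
send_rows:
  series:
    - [[0,0,0],[-1,0,0],-0.5]
    - [[0,0,0],[-1,0,0],-0.5]
    - [[0,0,0],[-1,0,0],-0.5]
    - [[0,0,0],[-1,0,0],-0.5]
    - [[0,0,0],[-0.5,0,0],-0.5]

```text
t: 15.6
position: [0.4618, 0.2519, 0.1971]
orientation: [165.1, 89.8, 19.2]
wrist_force: [0.8, 0.8, -0.4]
opening: 0.0376
```

Call:
send_rows:
  series:
    - [[0,0,0],[0,0,0],-0.5]
    - [[0,0,0],[0,0,0],-0.5]

```text
t: 15.8
position: [0.461, 0.251, 0.1938]
orientation: [5.0, 90.0, -140.9]
wrist_force: [-0.3, 0.2, -1.8]
opening: 0.0375
```

```bash
python3 - <<'E'
from cm import *
c=snap('wrist','w11.png');c=snap('scene','s2.png')
cv2.imwrite('pics/s2c.png',cv2.resize(c['image'][110:260,150:400],None,fx=3.2,fy=3.2))
th=np.radians(124.3)
go([.561,.0775,.205],[np.cos(th),np.sin(th)])
E
```

```text
t 15.9 pos [0.4607 0.2509 0.1933] F [-0.1  0.1 -1.6] open 0.0374 j7 [ 12.  12. -50. 103.   9.  70. -97.]
tool y [ 0.561 -0.828 -0.   ] z [-0.828 -0.561  0.002] shift/0.025 [-0.472  7.992  0.57 ] turn frac [-0.0018  0.0013  0.0003] deg [-0.17  0.11  0.03]
```

View pics/w11.png

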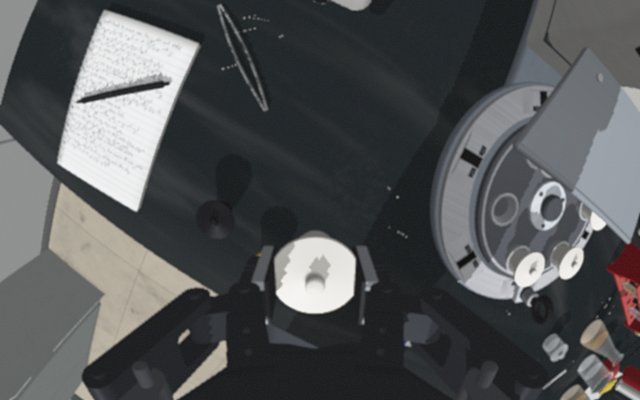

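View pics/s2c.png

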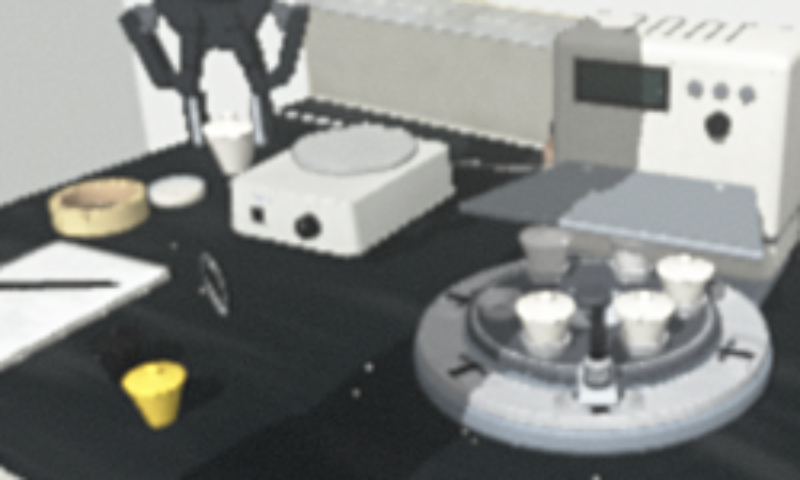

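Call:
send_rows:
  series:
    - [[0,0,0],[0,0.5,0.03],-0.5]
    - [[0,0,0],[0,0.9,0.07],-0.5]
    - [[0,0,0],[0,1,0.07],-0.5]
    - [[0,0,0],[0,1,0.07],-0.5]
    - [[0,0,0],[0,1,0.07],-0.5]

```text
t: 16.4
position: [0.5171, 0.1539, 0.1938]
orientation: [-16.0, 89.9, -161.9]
wrist_force: [1.1, -0.3, 0.0]
opening: 0.0377
```

Call:
send_rows:
  series:
    - [[0,0,0],[0,1,0.07],-0.5]
    - [[0,0,0],[0,1,0.07],-0.5]
    - [[0,0,0],[0,0.9,0.07],-0.5]
    - [[0,0,0],[0,0.6,0.05],-0.5]
    - [[0,0,0],[0,0,0],-0.5]

```text
t: 16.9
position: [0.561, 0.077, 0.1937]
orientation: [-16.0, 89.9, -162.1]
wrist_force: [-0.2, -0.1, -0.4]
opening: 0.0375
```

Call:
send_rows:
  series:
    - [[0,0,0],[0,0,0],-0.5]
    - [[0,0,0],[0,0,0],-0.5]
    - [[0,0,0],[0,0,0],-0.5]

```text
t: 17.2
position: [0.5598, 0.0811, 0.1947]
orientation: [-155.0, 90.0, 59.2]
wrist_force: [0.4, -0.1, -0.1]
opening: 0.0378
```

```bash
cat > pl.py <<'E'
from h import *
def pl(f,A=(.6015,.0182)):
    c=snap('wrist',f);P=wcloud(c);ok=np.array(c['z_map'])>0;s=readout.read_state();R=Rcur(s).as_matrix()
    im=c['image'].astype(int)
    q=(P-s['position'])@R
    m=ok&(np.hypot(q[...,1],q[...,2])<.026)&(q[...,0]<.0)&(q[...,0]>-.025)&(im.min(-1)>110)
    k=q[m];print('held tool y',np.percentile(k[:,1],[.5,99.5]).round(4),'z',np.percentile(k[:,2],[.5,99.5]).round(4),'x',np.percentile(k[:,0],[.5,50,99.5]).round(4))
    x,y=.5608,.0776
    m=P[ok&(np.hypot(P[...,0]-x,P[...,1]-y)<.024)&(P[...,2]>.0585)&(P[...,2]<.066)]
    if len(m): print('seat',len(m),((m.min(0)+m.max(0))/2).round(4),np.ptp(m,axis=0).round(4))
E
python3 - <<'E'
from pl import *
pl('w12.png')
th=np.radians(124.3)
go([.561,.0775,.145],[np.cos(th),np.sin(th)])
E
```

```text
held tool y [-0.0184  0.0188] z [-0.0207  0.0204] x [-0.0178 -0.0091 -0.007 ]
seat 510 [0.5604 0.0778 0.0611] [0.0372 0.0367 0.0052]
t 17.25 pos [0.5599 0.0809 0.1947] F [-0.9  1.4 -0.2] open 0.0376 j7 [ 24.  16. -43.  98.  11.  71. -77.]
tool y [ 0.562 -0.827  0.   ] z [-0.827 -0.562 -0.   ] shift/0.025 [1.989 0.136 0.041] turn frac [-0.0008 -0.0001 -0.    ] deg [-0.07 -0.01 -0.  ]
```

View pics/w12.png

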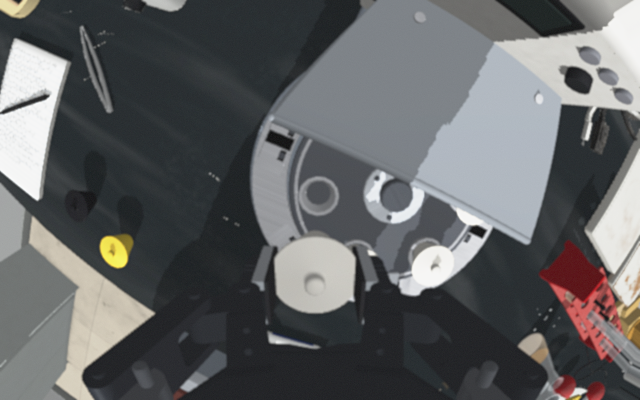

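Call:
send_rows:
  series:
    - [[0,0,0],[0.6,0.13,0.04],-0.5]
    - [[0,0,0],[0.8,0,0],-0.5]
    - [[0,0,0],[0.8,0,0],-0.5]
    - [[0,0,0],[0.6,0,0],-0.5]
    - [[0,0,0],[0.35,0,0],-0.5]

```text
t: 17.75
position: [0.5604, 0.0764, 0.1138]
orientation: [-33.3, 89.9, -179.2]
wrist_force: [-0.2, 0.3, -0.4]
opening: 0.0375
```

Call:
send_rows:
  series:
    - [[0,0,0],[0,0,0],-0.5]
    - [[0,0,0],[0,0,0],-0.5]
    - [[0,0,0],[0,0,0],-0.5]

```text
t: 18.05
position: [0.5619, 0.0768, 0.1167]
orientation: [152.9, 89.9, 7.1]
wrist_force: [-0.1, -0.5, -0.1]
opening: 0.0376
```

```bash
python3 - <<'E'
from pl import *
pl('w13.png')
th=np.radians(124.3)
go([.5607,.0776,.077],[np.cos(th),np.sin(th)])
E
```

```text
held tool y [-0.0229  0.023 ] z [-0.0206  0.0207] x [-0.0237 -0.0091 -0.0034]
seat 611 [0.5616 0.0774 0.0613] [0.035  0.0368 0.0055]
t 18.1 pos [0.5619 0.0767 0.1167] F [-0.2 -0.4  0.1] open 0.0373 j7 [ 23.  20. -41. 102.  15.  63. -80.]
tool y [ 0.561 -0.828  0.001] z [-0.828 -0.561 -0.001] shift/0.025 [ 1.589 -0.056  0.021] turn frac [-0.0019 -0.0008 -0.0005] deg [-0.17 -0.07 -0.04]
```

View pics/w13.png

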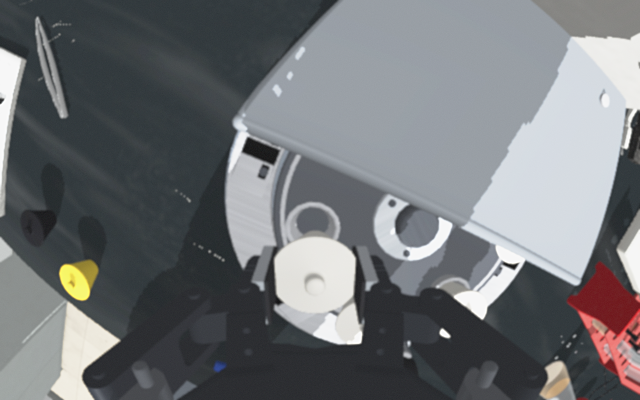

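Call:
send_rows:
  series:
    - [[0,0,0],[0.3,-0.045,0.01],-0.5]
    - [[0,0,0],[0.4,0,0],-0.5]
    - [[0,0,0],[0.3,0,0],-0.5]
    - [[0,0,0],[0.2,0,0],-0.5]
    - [[0,0,0],[0.1,0,0],-0.5]

```text
t: 18.6
position: [0.56, 0.0774, 0.0824]
orientation: [-37.1, 89.9, 177.1]
wrist_force: [-0.8, 0.2, -0.8]
opening: 0.0375
```

Call:
send_rows:
  series:
    - [[0,0,0],[0,0,0],-0.5]
    - [[0,0,0],[0,0,0],-0.5]

```text
t: 18.8
position: [0.5606, 0.0775, 0.0835]
orientation: [173.2, 90.0, 27.3]
wrist_force: [0.4, 0.4, -0.4]
opening: 0.0374
```

```bash
python3 - <<'E'
from pl import *
th=np.radians(124.3)
go([.561,.0775,.078],[np.cos(th),np.sin(th)])
E
```

```text
t 18.8 pos [0.5606 0.0775 0.0835] F [ 0.4  0.4 -0.4] open 0.0374 j7 [ 22.  22. -41. 104.  17.  60. -81.]
tool y [ 0.561 -0.828  0.   ] z [-0.828 -0.561 -0.   ] shift/0.025 [ 0.22   0.008 -0.014] turn frac [-0.0018 -0.0002 -0.    ] deg [-0.17 -0.01 -0.  ]
```

Call:
send_rows:
  series:
    - [[0,0,0],[0.05,0,0],-0.5]
    - [[0,0,0],[0.05,0,0],-0.5]
    - [[0,0,0],[0,0,0],-0.5]

```text
t: 19.1
position: [0.5604, 0.0773, 0.0808]
orientation: [-6.5, 90.0, -152.4]
wrist_force: [0.0, -0.5, -0.5]
opening: 0.0371
```

Call:
send_rows:
  series:
    - [[0,0,0],[0.04,0,0],-0.5]
    - [[0,0,0],[0.03,0,0],-0.5]
    - [[0,0,0],[0,0,0],-0.5]

```text
t: 19.4
position: [0.5604, 0.0774, 0.079]
orientation: [-50.2, 90.0, 163.9]
wrist_force: [0.4, -0.4, -0.4]
opening: 0.0373
```

Call:
send_rows:
  series:
    - [[0,0,0],[0.03,0,0],-0.5]
    - [[0,0,0],[0,0,0],-0.5]

```text
t: 19.6
position: [0.5607, 0.0775, 0.0786]
orientation: [157.8, 90.0, 12.0]
wrist_force: [0.3, -0.3, 3.3]
opening: 0.0374
```

Call:
send_rows:
  series:
    - [[0,0,0],[0,0,0],-0.1]
    - [[0,0,0],[0,0,0],0]
    - [[0,0,0],[0,0,0],0.1]
    - [[0,0,0],[0,0,0],0.3]
    - [[0,0,0],[0,0,0],0.4]
  squeeze: 20

```text
t: 20.1
position: [0.5604, 0.0774, 0.0783]
orientation: [-45.7, 90.0, 168.4]
wrist_force: [-0.4, 0.1, 0.5]
opening: 0.0599
```

Call:
send_rows:
  series:
    - [[0,0,0],[0,0,0],0.4]
    - [[0,0,0],[-0.2,0,0],0.4]
    - [[0,0,0],[-0.6,0,0],0.4]
    - [[0,0,0],[-0.9,0,0],0.4]
    - [[0,0,0],[-1,0,0],0.4]

```text
t: 20.6
position: [0.5603, 0.0776, 0.1475]
orientation: [-90.3, 90.0, 123.9]
wrist_force: [-0.1, 0.5, -0.8]
opening: 0.0598
```

Call:
send_rows:
  series:
    - [[0,0,0],[-1,0,0],0.4]
    - [[0,0,0],[-1,0,0],0.4]
    - [[0,0,0],[0,0,0],0.4]
    - [[0,0,0],[0,0,0],0.4]

```text
t: 21.0
position: [0.5608, 0.0775, 0.1971]
orientation: [140.9, 89.9, -5.0]
wrist_force: [0.6, 1.0, -0.5]
opening: 0.0595
```

```bash
python3 - <<'E'
from pl import *
c=snap('wrist','w14.png');P=wcloud(c);ok=np.array(c['z_map'])>0
A=np.array([.6015,.0182])
for k in range(3):
    a=np.radians(124.7+60*k);x,y=A+.072*np.array([np.cos(a),np.sin(a)])
    m=P[ok&(np.hypot(P[...,0]-x,P[...,1]-y)<.024)&(P[...,2]>.078)&(P[...,2]<.104)]
    lid=m[np.hypot(m[:,0]-x,m[:,1]-y)<.017]
    print(k,len(m),((m.min(0)+m.max(0))/2).round(4),np.ptp(m,axis=0).round(4),'lidz',np.percentile(lid[:,2],[5,50,99]).round(4))
    G=np.c_[lid[:,:2],np.ones(len(lid))];print('slope',np.linalg.lstsq(G,lid[:,2],rcond=None)[0][:2].round(3))
c=snap('scene','s3.png')
cv2.imwrite('pics/s3c.png',cv2.resize(c['image'][110:260,150:400],None,fx=3.2,fy=3.2))
E
```

```text
0 1978 [0.5603 0.0768 0.0913] [0.0432 0.0423 0.0126] lidz [0.0868 0.0881 0.0965]
slope [-0.001 -0.011]
1 1432 [0.5299 0.0126 0.0875] [0.0438 0.0426 0.0189] lidz [0.0869 0.0881 0.0966]
slope [0.005 0.003]
2 1290 [ 0.5714 -0.0466  0.0879] [0.0428 0.0439 0.0196] lidz [0.0869 0.0881 0.0966]
slope [ 0.008 -0.001]
```

View pics/w14.png

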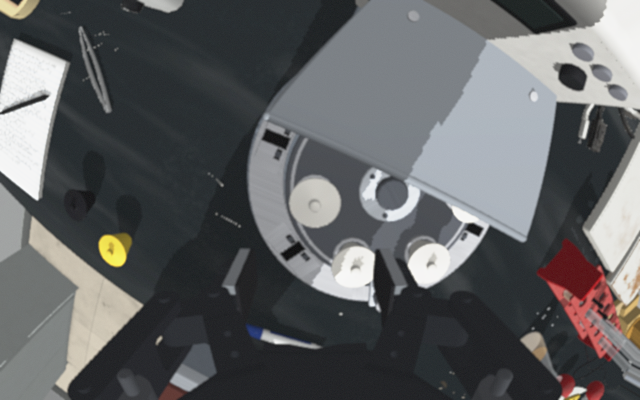

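View pics/s3c.png

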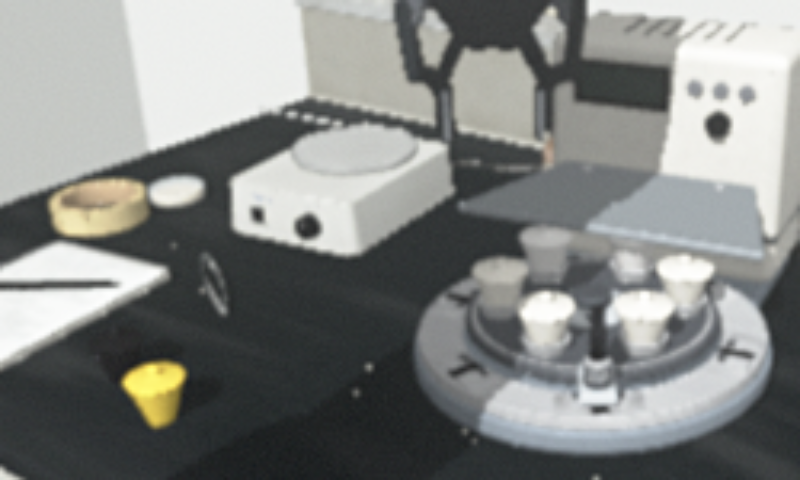

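```bash
python3 - <<'E'
from h import *
for n in ['s1','s3']:
    c=dict(np.load(f'pics/{n}.npz'));P=cloud(c);im=c['image'].astype(int)
    x,y=(.4895,.055) if n=='s1' else (.504,-.050)
    m=(np.hypot(P[...,0]-x,P[...,1]-y)<.03)&(P[...,2]>.076)&(P[...,2]<.13)&(im.max(-1)<90)
    print(n,m.sum(),np.percentile(P[m][:,2],[90,98,100]).round(4),P[m].mean(0))
E
```

```text
s1 121 [0.1101 0.1119 0.1125] [0.48712417 0.05448277 0.09565651]
s3 73 [0.111  0.1118 0.1127] [ 0.49517226 -0.0562215   0.09799747]
```

Ring height is the same as at the start, so the pin is fully home. Handing in.

```bash
python3 -c "
from h import *
print(workorder.hand_in())"
```

```text
the job is handed in; nothing more can be done
None
```

The carousel is on the next notch with the pin home, and the spare crucible is seated in the empty seat. I handed the job in at about 21 s.

- **Turning:** I lifted the ring about 11 mm and turned the carousel anticlockwise. I then let the pin ride on the next notch piece until it dropped in, at about 54° (0.945 rad), near the lower end of the stated range. The sideways force I read at the wrist stayed within about 5 N.
- **Pin home:** After the release, the top of the ring measured 112 mm above the bench, the same as at the start.
- **Crucible:** I gripped the spare across the rim and lowered it upright. Contact came at the expected floor height with about 3 N, and I released it there. Its lid stands at 88.1 mm, level (tilt about 0.6° or less) and the same as the two loaded crucibles in the open.

My camera estimates of the notch angle ran 54.6° to 55.9°, slightly above where the pin actually dropped. The third loaded crucible is now partly under the cover, so I could not re-measure it, but it looks undisturbed in the pictures. I kept clear of the weighing bottle but did not re-measure it at the end. No check failed.

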